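Stop the test track and hold the hood open

TASK

Slide the blue speed slider of the track controller to the white stop line, so that the line on the slider stands on it. Then tug the orange tab of the clear hood upward, before touching the red catch, to learn whether the hood is caught; if it is, slide the red catch outward (away from the tab) to release it. Raise the hood by its tab to about 45 degrees and finish while still holding it there with the fingers, for it falls shut if let go; leave the mug and the cartons where they are.

Things in the scene. Friction and masses are not known exactly. Their poses are not given: they have to be found in the camera images.
- bench: Locomotive test bench, fixed: grey tray 290 x 300 x 50 mm high, a red model locomotive under a clear hood. Origin: on the table straight below the closed tab's grip point; x axis from the tab towards the hinge, y left, z up; small yaw. In this frame the tray spans x -35 to 255, y -150 to 150 mm; the closed hood x 30 to 230, y -140 to 140, top at z = 120 mm.
- hood (a joint): Opening angle of the clear hood, rad: 0 shut, at most 1.0. Hinged along bench y at its far edge: its front with the tab swings up and towards the hinge. 0.35 kg plus a weak closing spring: it falls shut when let go; when free, the tab lifts with 2 to 4 N. If a hidden hook has caught it, the tab rises only 8 to 13 mm (0.05 rad), then stops hard. Caught or not varies and cannot be seen or read.
- tab (a point): Grip point of the orange tab on the hood's front wall, at the tab's mid-thickness. The tab sticks out 52 mm towards bench -x, is 24 mm wide (bench y) and 14 mm thick (z). This point is 30 mm out from the wall, 95 mm above the table when shut, 45 mm above the ledge below; free room for fingers on both sides. It moves with the hood.
- hood_hinge (a point): Point on the hood's hinge axis in the middle of its far lower edge, 50 mm above the table; from it the closed tab point lies 230 mm towards bench -x and 45 mm up. The axis is the bench's y axis.
- catch (a joint): Position of the red catch, m: 0 is latched (up to 0.003 at the start), 0.025 fully released at its outer stop; it slides along bench +y, away from the tab. The hook is clear at 0.018 or more. Friction about 2 N; it stays where it is left. It starts latched whether or not the hook has really caught the hood.
- catch_grip (a point): Centre of the red catch's grip, a block 24 mm (bench x) x 16 mm (bench y) x 35 mm tall standing on the ledge left of the tab (bench y = +85 mm, x = -10 mm when latched); its top is 18 mm above this point, the ledge 18 mm below it. The hood's front wall is 28 mm behind its back face.
- controller: The track controller, fixed: a black box with a dark blue face and short grey tick marks, 200 x 110 x 45 mm high. Origin: centre of its underside. The slider's track runs along its x axis, which points roughly away from the robot (small yaw).
- fader (a joint): Position of the blue speed slider along the track in m, growing along the controller's +x, 0 to 0.110; the white stop line is at 0.085. Friction about 1.5 N; stays where it is left.
- fader_grip (a point): Centre of the blue slider grip, a block 18 mm (along the track) x 28 mm x 36 mm tall standing on the controller's face; its top (with a white line across) is 18 mm above this point, the face 19 mm below it.
- stop_mark (a point): Middle of the white stop line across the track, on the controller's face, 45 mm above the table; green patches at its ends.
- blue_carton: A blue and white carton, 140 x 70 x 55 mm, bystander. Origin: centre of its underside.
- red_carton: A small red and white carton, 100 x 50 x 45 mm, bystander. Origin: centre of its underside.
- mug: A white mug, 80 mm wide and 95 mm high, bystander. Origin: centre of its underside.
Mind the look-alikes: they are no part of the job. There is more than one size of the controller; the job needs the largest.

How it is judged (in metres and radians):
On the way, in this order (a step that is already met when the one before it is completed fails the run):
1. the speed slider is set within 5 mm of the stop line (value of joint fader between 0.08 and 0.09 m and velocity of joint fader between -0.01 and 0.01 m/s), for 0.2 s.
2. the hood is tugged upward by 0.025 rad or more (6 mm at the tab) with the red catch still latched (value of joint hood above 0.025 rad and value of joint catch below 0.006 m), for 0.1 s.
At the end, for the whole second after the job is handed in: The hood stands still between 0.6 and 0.97 rad (34 to 55 degrees), held by the fingers (contact force over 0.3 N), the speed slider is within 5 mm of the stop line, and no bystander has been shifted by 30 mm or more (value of joint hood between 0.6 and 0.97 rad and velocity of joint hood between -0.05 and 0.05 rad/s and contact force between the fingers and hood above 0.3 N and value of joint fader between 0.08 and 0.09 m and distance of each of blue_carton, red_carton, mug from where it was at the start of the episode below 0.03 m); the arm keeps its last pose, push and grip.
It fails at once if a bystander is shifted by 30 mm or more (distance of any of blue_carton, red_carton, mug from where it was at the start of the episode above 0.03 m).
It also fails if it takes over 72 s, if anything falls off the work surface, if the arm or the gripper's body presses on something with over 40 N, if the wrist force passes 120 N, or if a joint passes its speed limit or range.

ROBOT

A 7-joint arm with a two-finger parallel gripper is mounted at the origin on the work surface. World frame = base frame: x ahead of the robot, y to its left, z up, the work surface at z = 0. Lengths are in m, angles in degrees, forces in N, time in s.
With the tool pointing down it reaches from about 0.4 to 0.9 m from the base axis. Payload 5.6 kg.
Tool frame: the origin (TCP) lies midway between the tips of the shut fingers; the grasp point (between the pads) lies 19 mm behind it; z points along the fingers, y is the line along which they close (so a half turn about z gives the same grasp; the last joint's range is limited). The gripper opens to 92 mm and grips with 3 to 60 N. Pads are 20 mm wide; open, the fingers measure 128 mm over their backs; the gripper's body (75 mm by 189 mm) begins 69 mm behind the grasp point.
Start: joints at [-70.703, 26.786, -0.665, 91.828, 0.344, 61.387, -3.226], TCP at [0.241, 0.604, 0.215] pointing down, gripper open.
Joint ranges: [-144.91, 144.91], [-17.63, 115.5], [-89.93, 88.59], [15.96, 139.68], [-74.01, 254.01], [8.47, 105.57], [-167.45, 167.45]. Speed limits (degrees/s): [147.25, 147.25, 180, 180, 180, 180, 180].

INTERFACE

Orientations are given as a 3x3 rotation matrix whose columns are the frame's x, y, z axes.
In Python, from workcell import bot gives the robot as it stands.
- The arm moves only by the tool move_arm, never from a script. Its argument "rows" is one flat list of numbers, 5 for each row, row after row: the shift along the tool's x, y, z in m, then the turn about the tool's z in degrees, then the closure, from 0 (fully open) to 1 (shut). In form: [tx, ty, tz, twist, jaw, tx, ty, tz, twist, jaw, ...]. A call has 1 to 20 rows; each row is the pose to reach, as a shift and turn from the pose commanded when the call began, along the tool's axes at that moment; what a row does not reach only later rows make up. A row lasts 1/10 s, in which the tool goes at most 50 mm and 8.59 degrees, less where a joint would pass 70% of its speed; a pose out of reach is approached as far as the arm can. A call with a gripper value outside its range is refused whole. The fingers move at their own pace and stop on an object; the grip force is fixed at half the most. Time passes only in rows, so rows that repeat a pose let the fingers close. It gives the time, the measured TCP pose, the force, the opening and the grip force at its end, in the units of the state.
- bot.get_obs(): the state, without advancing time (a new reading comes with each control period).
- bot.capture(name): name is "side" or "top" or "wrist"; returns the picture (420x560x3 uint8, red, green, blue); there is no depth.
- bot.camera_params(name): a dict with "fovy" (degrees; the focal length in pixels is half the picture's height over the tangent of half this angle, whatever the lens; pixels are square), "cx", "cy" (the principal point, pixels), "view" (4x4, takes a point from world to camera coordinates). Camera axes: x right, y down, z forward; pixel columns grow to the right and rows downward; lengths in m; the calibration is good to about 2 mm. A picture is of the moment at which its call begins: read the wrist's pose just before it. camera_params takes no time and is no camera call; for the wrist camera it gives the pose at the moment of the call.
- bot.job_done(): hands the job in; it is judged then, once.
Trained networks look in the newest picture that a camera, given by its name, has taken for a name from the list of things; names that differ only in an ending like _2 or _b are one class to them, and where a whole thing is asked for, a point or a joint stands for the part that bears it (a point fixed in the world has none). Each returns a list of dicts, best first, with "confidence" (0 to 1); they miss things now and then, are a little off and sometimes report something else, mostly with a low value. They report only what shows in the picture. A call takes as long as a camera call. They do not tell look-alikes from the thing itself.
- bot.boxes_of(camera, target): "pixel" ([column, row] in pixels, amid what is visible of it).
The state is a dict: "clock": time; "q": joint angles; "dq": joint speeds; "joint_efforts": joint torques, N m; "eef_pos": TCP position; "tcp_rot": TCP orientation; "contact_force": force on the tool from outside, world axes, zero at the start; "torque": the same for the moment, N m; "width": opening from 0.0 (shut) to 1.0 (fully open); "grip_force": force on a finger pad.
Only numpy, scipy, OpenCV 4.12 (cv2) and the standard library are available. Lean on these libraries where they do the work, as an engineer would, in place of code of your own. Each camera call takes 0.05 s, during which the arm holds its last target. There are 200 camera calls.

## Working session

There is one attempt and no reset: what is moved stays moved. The work goes in short steps, Python scripts to look and compute and a tool call to move; the robot and the scene stay as the last step left them, time stands still between calls to the robot, and variables do not carry over. Pictures are saved under pics/ and viewed, at most 10 in all, crops included, and the job is handed in when it is done.

Besides the shell and the picture viewer there is one more tool, called after ">>>" as name(argument=value, ...) on one line, values as JSON. move_arm: Moves the arm, as the interface text tells. Its arguments: {"type":"object","properties":{"rows":{"type":"array","items":{"type":"number"}}},"required":["rows"]}

```bash
mkdir -p pics; cat > h.py <<'E'
import numpy as np, cv2
from workcell import bot
def K(n):
    p=bot.camera_params(n); f=210/np.tan(np.radians(p["fovy"])/2)
    return f,p["cx"],p["cy"],np.array(p["view"])
def ray(n,px):
    f,cx,cy,V=K(n); d=np.array([(px[0]-cx)/f,(px[1]-cy)/f,1.]); R=V[:3,:3]
    return -R.T@V[:3,3], R.T@d
def atz(n,px,z):
    o,d=ray(n,px); return o+d*(z-o[2])/d[2]
def proj(n,P):
    f,cx,cy,V=K(n); c=V[:3,:3]@np.asarray(P)+V[:3,3]; return np.array([cx+f*c[0]/c[2],cy+f*c[1]/c[2]])
def tri(n1,p1,n2,p2):
    A=[];b=[]
    for n,p in((n1,p1),(n2,p2)):
        o,d=ray(n,p); d/=np.linalg.norm(d); M=np.eye(3)-np.outer(d,d); A.append(M); b.append(M@o)
    return np.linalg.lstsq(np.vstack(A),np.hstack(b),rcond=None)[0]
def snap(n,f): 
    im=bot.capture(n); cv2.imwrite("pics/"+f,im[:,:,::-1]); return im
E
python3 - <<'E'
from h import *
print(bot.get_obs()["tcp_rot"])
for n in("top","side","wrist"):
    snap(n,n+"0.png"); o,d=ray(n,(280,210)); print(n,o,d)
    for t in("tab","catch_grip","fader_grip","stop_mark","controller","mug","blue_carton","red_carton"):
        print(t,[(np.round(b["pixel"]).tolist(),round(b["confidence"],2)) for b in bot.boxes_of(n,t)][:4])
E
```

```text
[[-9.28710865e-01  3.70804367e-01 -4.99418234e-04]
 [ 3.70804661e-01  9.28709271e-01 -1.72989832e-03]
 [-1.77639510e-04 -1.79176198e-03 -9.99998379e-01]]
top [ 0.23934225 -0.05348154  1.52015316] [ 0.18751183  0.01145103 -0.98228608]
tab [([332.0, 166.0], 0.56)]
catch_grip []
fader_grip []
stop_mark [([229.0, 147.0], 0.65), ([188.0, 288.0], 0.62)]
controller [([185.0, 288.0], 0.82), ([221.0, 214.0], 0.7), ([235.0, 146.0], 0.62)]
mug []
blue_carton [([121.0, 173.0], 0.73)]
red_carton [([122.0, 229.0], 0.94)]
side [ 0.25046287 -1.4032066   1.02360718] [ 0.14205991  0.80166109 -0.58101983]
tab [([338.0, 223.0], 0.57)]
catch_grip [([289.0, 216.0], 0.52)]
fader_grip [([270.0, 176.0], 0.49)]
stop_mark [([335.0, 180.0], 0.81), ([213.0, 178.0], 0.7), ([276.0, 187.0], 0.55)]
controller [([214.0, 177.0], 0.87), ([334.0, 183.0], 0.78), ([274.0, 187.0], 0.59)]
mug [([339.0, 303.0], 0.95)]
blue_carton [([291.0, 140.0], 0.68)]
red_carton [([251.0, 148.0], 0.91)]
wrist [0.17563325 0.62990316 0.38476312] [ 0.25000504 -0.09440117 -0.96382971]
tab []
catch_grip []
fader_grip []
stop_mark [([17.0, 266.0], 0.72)]
controller [([16.0, 265.0], 0.69)]
mug []
blue_carton []
red_carton [([230.0, 362.0], 0.84)]
```

```bash
python3 -c "
import cv2
a=cv2.imread('pics/top0.png');cv2.imwrite('pics/t1.png',cv2.resize(a[90:350,80:430],(800,594),interpolation=3))
a=cv2.imread('pics/side0.png');cv2.imwrite('pics/s1.png',cv2.resize(a[110:330,170:463],(800,600),interpolation=3))"
```

```text
(no output)
```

View pics/t1.png

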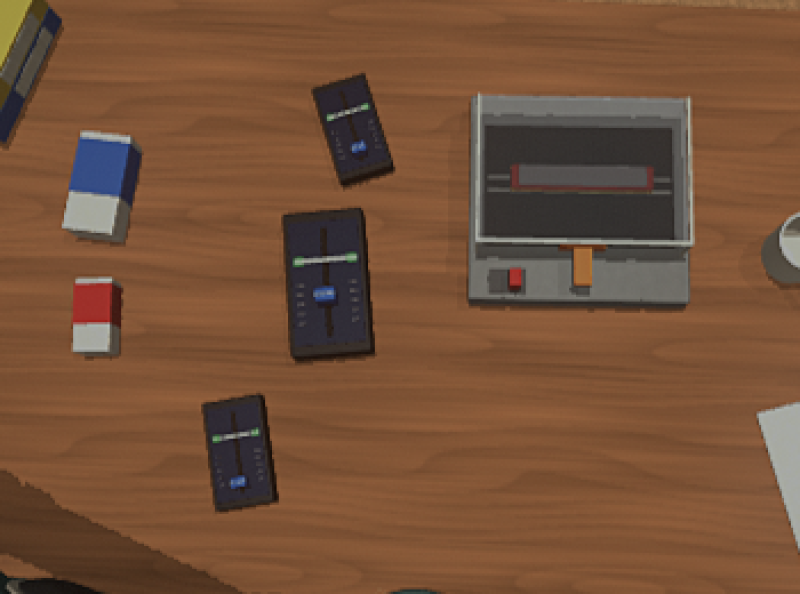

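View pics/s1.png

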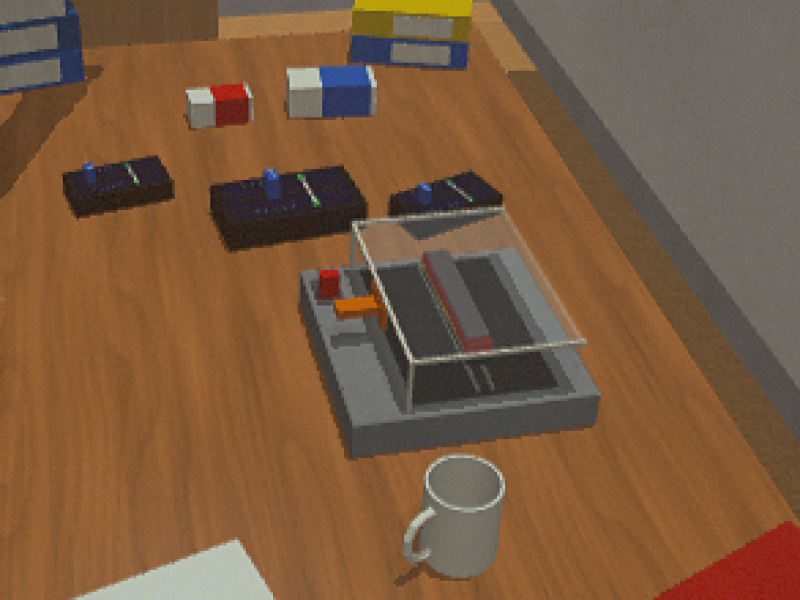

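The top view shows three controllers. The largest is the middle one, with its slider at crop (325,294) and its stop line at (325,259). The orange tab is at crop (583,268), the red catch at (515,279), and the mug is to the right of the bench.

```bash
python3 - <<'E'
from h import *
def T(x,y,z): return atz("top",(80+x/2.2857,90+y/2.2857),z).round(4)
print("slider top",T(325,293,.082)); print("line ends",T(297,261.5,.045),T(353,257,.045))
print("track",T(323.5,228,.045),T(330.5,336,.045))
print("ctrl top corners",T(283,216,.045),T(361,209,.045),T(373,352,.045),T(292,358,.045))
print("tab tip/wall",T(582,287,.102),T(583,249,.102))
print("catch top",T(516,279,.086),"hood front edge",T(476,242,.12),T(692,244,.12),"hood back",T(478,94,.12),T(690,98,.12))
print("tray front",T(468,302,.05),T(688,306,.05))
S=lambda x,y:(170+x/2.7304,110+y/2.7273)
for n,t,s in(("tab mid",(582,268),(355,302)),("catch",(516,279),(329,272)),("slider",(325,293),(272,171))):
    print(n,tri("top",(80+t[0]/2.2857,90+t[1]/2.2857),"side",S(*s)).round(4))
print("mug",tri("top",(80+800/2.2857,90+232/2.2857),"side",S(464,482)))
E
```

```text
slider top [0.4812 0.1358 0.082 ]
line ends [0.5291 0.1815 0.045 ] [0.5386 0.1061 0.045 ]
track [0.5772 0.1488 0.045 ] [0.4295 0.1293 0.045 ]
ctrl top corners [0.5916 0.2053 0.045 ] [0.6061 0.0993 0.045 ] [0.4105 0.0712 0.045 ] [0.3978 0.1786 0.045 ]
tab tip/wall [ 0.5003 -0.1997  0.102 ] [ 0.5509 -0.1999  0.102 ]
catch top [ 0.5102 -0.1144  0.086 ] hood front edge [ 0.5501 -0.0596  0.12  ] [ 0.5597 -0.3387  0.12  ] hood back [ 0.7515 -0.054   0.12  ] [ 0.7584 -0.3357  0.12  ]
tray front [ 0.4828 -0.0526  0.05  ] [ 0.4902 -0.3478  0.05  ]
tab mid [ 0.5273 -0.1994  0.1016]
catch [ 0.5123 -0.1145  0.0864]
slider [0.4814 0.1354 0.0849]
mug [ 0.58585701 -0.4885818   0.08481547]
```

>>> move_arm(rows=[-0.03,-0.03,0,5,0.3,-0.07,-0.06,0,12,0.3,-0.105,-0.09,0,18,0.3,-0.14,-0.12,0,24,0.3,-0.175,-0.15,0,30,0.3,-0.21,-0.18,0,36,0.3,-0.245,-0.21,0,41,0.3,-0.28,-0.24,0,46,0.3,-0.31,-0.27,0,50,0.3,-0.34,-0.295,0,54,0.3,-0.365,-0.32,0,58,0.3,-0.385,-0.335,0,60.7,0.3,-0.397,-0.346,0,60.7,0.3,-0.397,-0.346,0.05,60.7,0.3,-0.397,-0.346,0.07,60.7,0.3,-0.397,-0.346,0.07,60.7,0.3,-0.397,-0.346,0.07,60.7,0.3])

```text
clock: 3.05
eef_pos: [0.4818, 0.1352, 0.1451]
tcp_rot: [[-0.131, 0.991, 0.0], [0.991, 0.131, -0.0], [-0.0, 0.0, -1.0]]
contact_force: [0.2, -0.4, 0.9]
width: 0.703
grip_force: 0.0
```

```bash
python3 - <<'E'
from h import *
o=bot.get_obs(); print(o["eef_pos"],np.round(o["tcp_rot"],3),o["q"],o["contact_force"])
im=snap("wrist","w1.png")
for P in((.4812,.1358,.082),(.5338,.1438,.045)): print(proj("wrist",P))
print([(b["pixel"],b["confidence"]) for t in("fader_grip","stop_mark") for b in bot.boxes_of("wrist",t)])
E
```

```text
[0.48180076 0.13522582 0.145095  ] [[-0.131  0.991  0.   ]
 [ 0.991  0.131 -0.   ]
 [-0.     0.    -1.   ]] [-38.22689495  18.05711681  22.21174969 117.29701872  -9.31943
  46.27055577  -3.00155881] [ 0.22726445 -0.42167443  0.85271293]
[277.72962608 216.60310288]
[340.09780236 203.07504757]
[([508.1, 260.6], 0.8), ([284.2, 205.4], 0.58), ([509.4, 238.1], 0.93), ([318.8, 369.8], 0.63), ([306.6, 185.7], 0.61), ([69.3, 44.1], 0.6)]
```

View pics/w1.png

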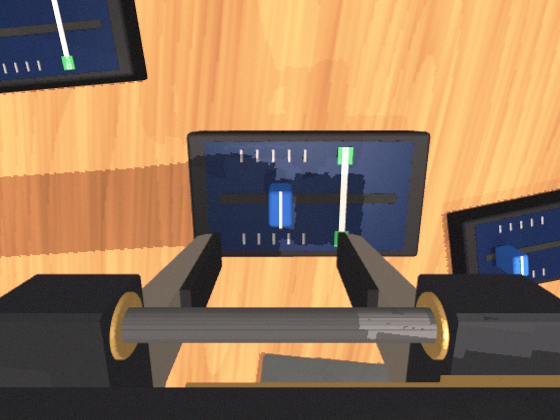

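The wrist view shows the slider's white line at about (281,208) and the stop line's middle at about (344,197). Both are a few pixels off the prediction.

```bash
python3 - <<'E'
from h import *
a=atz("wrist",(281,208),.082);b=atz("wrist",(343.5,197),.045)
c=[atz("wrist",p,.045) for p in((219,199),(396,199),(345.5,150),(342,242))]
print(a,b,b-a,c)
u=c[1]-c[0];print(np.degrees(np.arctan2(u[1],u[0])),np.linalg.norm(u), [np.dot(x-c[0],u)/np.linalg.norm(u) for x in(a,b)])
print(ray("wrist",(280,210)))
E
```

```text
[0.48294403 0.14281315 0.082     ] [0.53604175 0.14958695 0.045     ] [ 0.05309772  0.00677379 -0.037     ] [array([0.43129087, 0.13394682, 0.045     ]), array([0.58074482, 0.15374448, 0.045     ]), array([0.53052369, 0.18879761, 0.045     ]), array([0.54207702, 0.10932618, 0.045     ])]
7.545849549185816 0.15075951551286634 [np.float64(0.052370169846814564), np.float64(0.10589760485225247)]
(array([0.47220269, 0.20488089, 0.31631875]), array([ 0.04202546, -0.26209815, -0.96432371]))
```

>>> move_arm(rows=[0.005,0.002,0.02,0,0.3,0.005,0.002,0.04,0,0.3,0.005,0.002,0.06,0,0.3,0.005,0.002,0.075,0,0.3,0.005,0.002,0.085,0,0.3,0.005,0.002,0.09,0,0.3,0.005,0.002,0.09,0,0.3,0.005,0.002,0.09,0,1,0.005,0.002,0.09,0,1,0.005,0.002,0.09,0,1,0.005,0.002,0.09,0,1,0.005,0.002,0.09,0,1,0.005,0.002,0.09,0,1])

```text
clock: 4.5
eef_pos: [0.4827, 0.1404, 0.0546]
tcp_rot: [[-0.131, 0.991, -0.0], [0.991, 0.131, 0.0], [0.0, -0.0, -1.0]]
contact_force: [-1.7, 0.6, 1.3]
width: 0.202
grip_force: 0.8
```

>>> move_arm(rows=[0,0,0,0,1,0,0,0,0,1,0,0,0,0,1,0,0.006,0,0,1,0,0.012,0,0,1,0,0.018,0,0,1,0,0.024,0,0,1,0,0.03,0,0,1,0,0.036,0,0,1,0,0.042,0,0,1,0,0.047,0,0,1,0,0.051,0,0,1,0,0.0535,0,0,1,0,0.0535,0,0,1,0,0.0535,0,0,1,0,0.0535,0,0,1])

```text
clock: 6.1
eef_pos: [0.5363, 0.1475, 0.0547]
tcp_rot: [[-0.131, 0.991, 0.001], [0.991, 0.131, 0.0], [0.0, 0.001, -1.0]]
contact_force: [0.5, 1.9, 1.4]
width: 0.196
grip_force: 30.0
```

```bash
python3 - <<'E'
from h import *
im=snap("wrist","w2.png"); cv2.imwrite("pics/w2c.png",cv2.resize(im[100:280,180:420,::-1],(800,600),interpolation=3))
E
```

```text
(no output)
```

View pics/w2c.png

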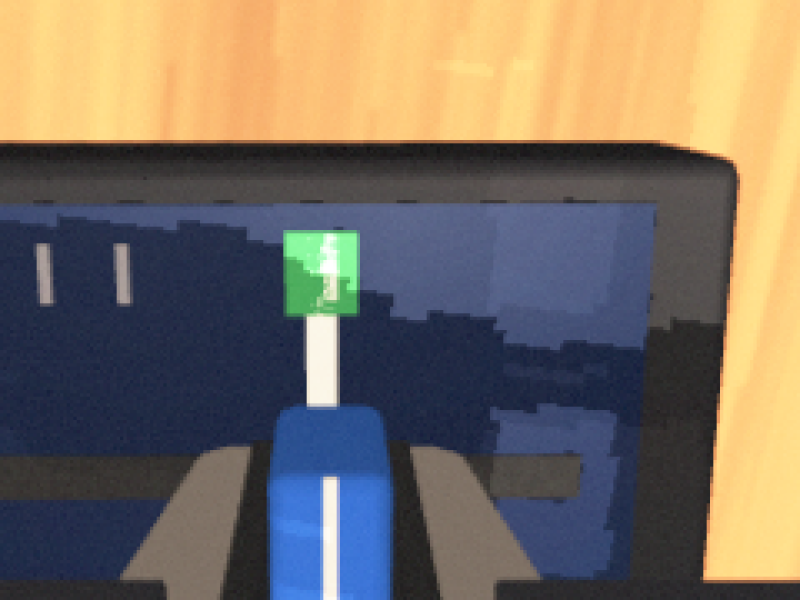

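```bash
python3 - <<'E'
from h import *
g=lambda x,y:(180+x*.3,100+y*.3)
u=np.array([.991,.131,0])
a=atz("wrist",g(330,500),.082)
b=atz("wrist",g(322,350),.045); b2=atz("wrist",g(322,270),.045)
print(a@u,b@u,b2@u,bot.get_obs()["eef_pos"]@u)
E
```

```text
0.5503054107832668 0.5490244657062183 0.5490353928623611 0.5507519248725435
```

>>> move_arm(rows=[0,-0.001,0,0,1,0,-0.001,0,0,1,0,-0.001,0,0,0.6,0,-0.001,0,0,0.6,0,-0.001,0,0,0.6,0,-0.001,0,0,0.6,0,-0.001,-0.02,0,0.6,0,-0.001,-0.05,0,0.6,0,-0.001,-0.09,0,0.5,0,-0.001,-0.13,0,0.5])

```text
clock: 7.15
eef_pos: [0.5342, 0.1469, 0.1855]
tcp_rot: [[-0.131, 0.991, -0.001], [0.991, 0.131, -0.001], [-0.001, -0.001, -1.0]]
contact_force: [1.0, 0.0, -0.6]
width: 0.496
grip_force: 0.0
```

>>> move_arm(rows=[-0.02,0,0,8,0.4,-0.05,-0.01,0,16,0.4,-0.08,-0.015,0,24,0.4,-0.11,-0.02,0,32,0.4,-0.14,-0.025,0,40,0.4,-0.17,-0.03,0,48,0.4,-0.2,-0.035,0,56,0.4,-0.23,-0.04,0,64,0.4,-0.26,-0.045,0,72,0.4,-0.29,-0.05,0,80,0.4,-0.315,-0.055,0,88,0.4,-0.335,-0.0585,0,96,0.4,-0.342,-0.0585,0,96,0.4,-0.342,-0.0585,0,96,0.4,-0.342,-0.0585,0,96,0.4])

```text
clock: 8.65
eef_pos: [0.5218, -0.1982, 0.1843]
tcp_rot: [[1.0, 0.03, -0.0], [0.03, -1.0, 0.001], [-0.0, -0.001, -1.0]]
contact_force: [-0.3, -0.4, -0.2]
width: 0.601
grip_force: 0.0
```

```bash
python3 - <<'E'
from h import *
print(bot.get_obs()["q"])
for P in((.5222,-.1995,.102),(.5097,-.1147,.086)): print(proj("wrist",P))
im=snap("wrist","w3.png"); snap("top","t3.png")
print([(b["pixel"],b["confidence"]) for t in("tab","catch_grip") for b in bot.boxes_of("wrist",t)])
E
```

```text
[-20.31397092  25.19556996  48.65018999 108.89935073 -22.70935169
  56.05111674 -49.61503029]
[281.23549906 208.44973346]
[181.35681013 214.63249047]
[([277.0, 83.6], 0.94), ([180.9, 205.1], 0.57)]
```

View pics/w3.png

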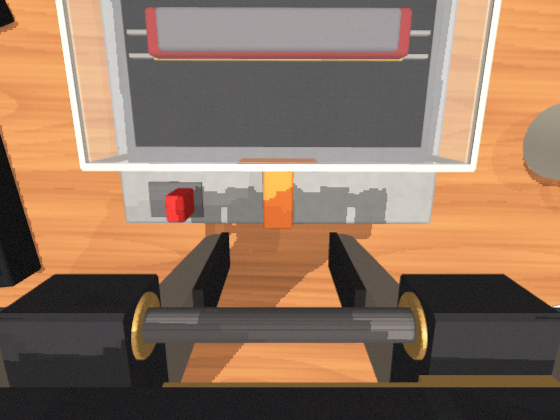

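The wrist view shows the tab at columns 263–293 with its tip at row 228, and the catch top at about (178,207). There is free room beside both.

```bash
python3 - <<'E'
from h import *
for n,p,z in(("tip top edge",(279,205),.102),("tip low",(278,227),.088),("tray front L",(126,222),.05),("tray front R",(433,222),.05),("catch",(178,207),.086),("hoodL",(83,168),.12),("hoodR",(475,168),.12),("left edge",(263,205),.102),("right",(293,205),.102)): print(n,atz("wrist",p,z))
E
```

```text
tip top edge [ 0.52505081 -0.19776826  0.102     ]
tip low [ 0.50193871 -0.19759637  0.088     ]
tray front L [ 0.4898858  -0.04960475  0.05      ]
tray front R [ 0.49899163 -0.34842028  0.05      ]
catch [ 0.51653085 -0.11221195  0.086     ]
hoodL [ 0.55296233 -0.05575377  0.12      ]
hoodR [ 0.56147154 -0.33759989  0.12      ]
left edge [ 0.52466358 -0.18502284  0.102     ]
right [ 0.52538958 -0.2089188   0.102     ]
```

>>> move_arm(rows=[0.002,0,0.03,0,0.4,0.002,0,0.06,0,0.4,0.002,0,0.08,0,0.4,0.002,0,0.095,0,0.4,0.002,0,0.105,0,0.4,0.002,0,0.108,0,0.4,0.002,0,0.108,0,0.4,0.002,0,0.108,0,1,0.002,0,0.108,0,1,0.002,0,0.108,0,1,0.002,0,0.108,0,1,0.002,0,0.108,0,1,0.002,0,0.108,0,1,0.002,0,0.108,0,1,0.002,0,0.108,0,1])

```text
clock: 10.35
eef_pos: [0.5239, -0.1972, 0.0769]
tcp_rot: [[1.0, 0.028, -0.0], [0.028, -1.0, 0.004], [-0.0, -0.004, -1.0]]
contact_force: [-0.4, 3.9, 5.1]
width: 0.255
grip_force: 30.0
```

>>> move_arm(rows=[0,0,-0.002,0,1,0,0,-0.004,0,1,0,0,-0.006,0,1,0,0,-0.008,0,1,0,0,-0.009,0,1,0,0,-0.009,0,1,0,0,-0.009,0,1])

```text
clock: 11.05
eef_pos: [0.5256, -0.1972, 0.0855]
tcp_rot: [[1.0, 0.029, 0.002], [0.029, -1.0, 0.002], [0.002, -0.002, -1.0]]
contact_force: [5.7, 4.7, -4.9]
width: 0.256
grip_force: 30.0
```

>>> move_arm(rows=[0,0,-0.002,0,1,0,0,-0.004,0,1,0,0,-0.006,0,1,0,0,-0.006,0,1,0,0,-0.006,0,1])

```text
clock: 11.55
eef_pos: [0.527, -0.1971, 0.0918]
tcp_rot: [[1.0, 0.029, 0.005], [0.029, -1.0, 0.001], [0.005, -0.001, -1.0]]
contact_force: [9.5, 5.1, -5.2]
width: 0.257
grip_force: 30.0
```

>>> move_arm(rows=[0.004,0,-0.002,0,1,0.005,0,-0.005,0,1,0.006,0,-0.008,0,1,0.008,0,-0.013,0,1,0.01,0,-0.019,0,1,0.012,0,-0.025,0,1,0.0135,0,-0.03,0,1,0.0135,0,-0.03,0,1,0.0135,0,-0.03,0,1])

```text
clock: 12.45
eef_pos: [0.5367, -0.1968, 0.121]
tcp_rot: [[1.0, 0.028, -0.002], [0.028, -1.0, 0.003], [-0.002, -0.003, -1.0]]
contact_force: [0.5, 5.5, -3.9]
width: 0.262
grip_force: 30.0
```

```bash
python3 - <<'E'
from h import *
a=snap("side","s4.png"); b=cv2.imread("pics/side0.png")[:,:,::-1]
c=np.vstack([b[150:260,250:400],a[150:260,250:400]])
cv2.imwrite("pics/s4c.png",cv2.resize(c[:,:,::-1],(409,600),interpolation=3))
E
```

```text
(no output)
```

View pics/s4c.png

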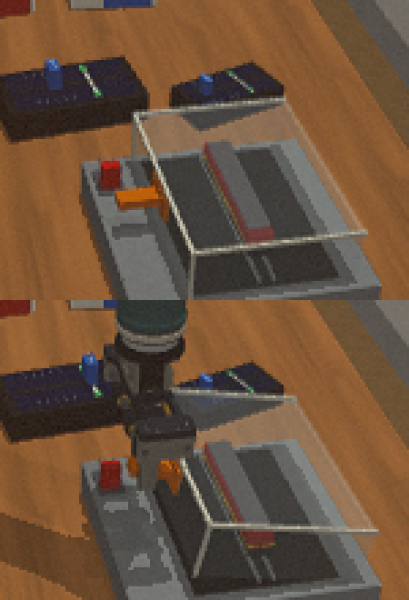

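The lower crop shows the hood clearly raised with the tab in the fingers, the red catch still in place and the slider on the line. The lift took only about 4–5 N and went past the hook's stop, so the hood isn't caught. I'll leave the catch alone and keep lifting along the arc.

>>> move_arm(rows=[0.005,0,-0.01,0,1,0.01,0,-0.021,0,1,0.016,0,-0.031,0,1,0.022,0,-0.041,0,1,0.029,0,-0.0505,0,1,0.036,0,-0.06,0,1,0.044,0,-0.0685,0,1,0.052,0,-0.077,0,1,0.061,0,-0.085,0,1,0.07,0,-0.0925,0,1,0.078,0,-0.098,0,1,0.085,0,-0.1035,0,1,0.085,0,-0.1035,0,1,0.085,0,-0.1035,0,1,0.085,0,-0.1035,0,1,0.085,0,-0.1035,0,1])

```text
clock: 14.1
eef_pos: [0.6206, -0.1945, 0.2248]
tcp_rot: [[1.0, 0.027, -0.004], [0.027, -1.0, 0.004], [-0.004, -0.005, -1.0]]
contact_force: [-5.0, 7.2, 3.3]
width: 0.261
grip_force: 30.0
```

```bash
python3 - <<'E'
from h import *
print(bot.get_obs()["dq"])
a=snap("side","s5.png"); b=snap("top","t5.png")
cv2.imwrite("pics/s5c.png",cv2.resize(np.hstack([a[110:330,170:390],b[110:330,160:380]])[:,:,::-1],(800,400),interpolation=3))
E
```

```text
[-0.04882174  0.14775839 -0.10030661  0.05015628 -0.06434503 -0.01379044
  0.02628388]
```

View pics/s5c.png

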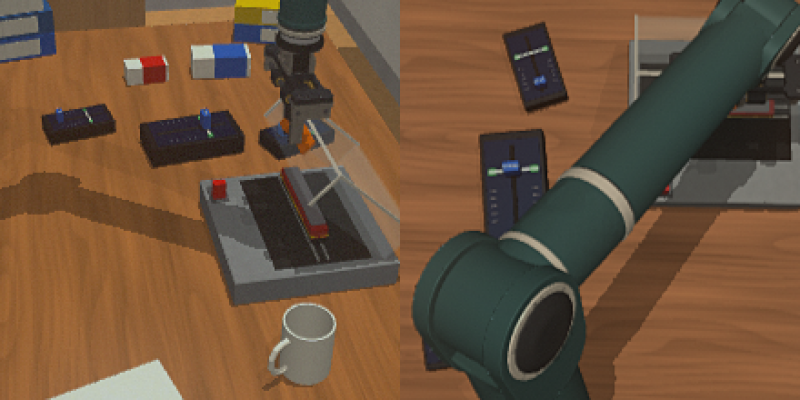

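The hood stands at about 45° in the fingers, the slider is on the line and the bystanders haven't moved.

```bash
python3 -c "
from workcell import bot
print(bot.job_done())"
```

```text
the job is handed in; nothing more can be done
None
```

The job is handed in: the slider stands on the stop line (about 1 mm off when last measured), the tug showed the hood was not caught so the red catch was left alone, and the fingers hold the hood at about 45° (0.78 rad, worked out from the tool position); the hand-in gave no verdict.

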